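# Pass a peeled potato half through the splash flap

## Task

Push the blue spring flap of the rinse station open with one finger and, while that finger holds it open, push the peeled (pale yellow) potato half through the doorway with the other finger so that it drops into the yellow bin; then come away and let the flap close. The finger, not the potato, must open the flap: do not press the potato against it. Slide the potato gently along the deck without squeezing or lifting it, and leave the brown potato half and everything else where they are.

Things in the scene. Friction and masses are not known exactly. Their poses are not given: they have to be found in the camera images.
- station: Rinse station, fixed. Origin on the table top under the doorway; x = direction of pushing (deck, doorway, bin), y to its left, z up. Aluminium deck, top 70 mm above the table, x -190 to +10 mm, y -200 to +150 mm. A white splash wall 50 mm high stands on it at x -2 to +10 mm, with a doorway open at the top, y -95 to +95 mm, closed only by the flap. Past the edge x = +10 mm things drop into the bin
- bin_in (a point): Centre of the inner floor of the open yellow bin behind the doorway, 6 mm above the table, at station x = +100, y = 0 mm (axes as the station's). The bin reaches 90 mm either way along x, 119 mm along y, and its rim is 62 mm above the table, below the deck
- flap (a joint): Blue upright flap filling the doorway, 176 wide, 42 high, 5 mm thick, lower edge 4 mm above the deck. Upright hinge pin at the doorway's left end (station x +4, y +97 mm). Value in rad: 0 shut, grows as it swings away over the bin (the only way it opens), stop at 1.45. A spring shuts it when let go: 0.11 N m when shut, plus 0.22 N m per rad
- flap_edge (a point): Free edge of the flap, half-way up it: 178 mm from the hinge axis, 25 mm above the deck
- peeled_half: The one to push: peeled potato half, pale yellow dome, cut face down on the deck, round, 50 mm diameter (upright sides up to 14 mm), 30 mm high, about 50 g. Origin: centre of its underside, z up. It starts 85 to 120 mm before the flap, in the left or the right half of the doorway, with free deck all round it
- skin_half: Unpeeled potato half, dark brown, same shape and size, on the deck beside the peeled one (centres about 77 mm apart across the push direction); leave it. Origin: centre of its underside
- cup: Small steel cup on the deck's right part, 54 mm wide, 50 mm high; leave it. Origin: centre of its underside
- brush: Brush lying on the table to the left; leave it
- potato: Whole potato on the table to the left, about 84 mm long and 50 mm high; leave it
- knife: Paring knife lying on the table to the right, 190 mm long; leave it
- bowl: White bowl on the table to the right, 120 mm wide, 55 mm high; leave it
Not all that is in view belongs to the job. Leave any red or turquoise look-alike of the peeled_half alone.

How it is judged:
By the outcome, as a careful person would: the job done as asked, in the order asked, and still so for the second after the job is handed in, with the robot touching nothing.
It also fails if it takes over 38 s, if anything falls off the work surface, if the arm or the gripper's body presses on something with over 40 N, if the wrist force passes 120 N, or if a joint passes its speed limit or range.

## Robot

A 6-joint arm with a two-finger parallel gripper is mounted at the origin on the work surface. World frame = base frame: x ahead of the robot, y to its left, z up, the work surface at z = 0. Lengths are in m, angles in rad, forces in N, time in s.
With the tool pointing down it reaches from about 0.35 to 0.975 m from the base axis. Payload 4.9 kg.
Tool frame: the origin (TCP) lies at the very end of the fingers, on their centre line; the grasp point (between the pads) lies ctrl.grip_point_offset behind it (ctrl.grip_point_offset is the distance from the TCP to the grasp point, in m); z points along the fingers, y is the direction in which the jaws open and shut (so a half turn about z gives the same grasp; the last joint's range is limited). The gripper opens to 85 mm and grips with 20 to 120 N. Pads are 22 mm wide; open, the fingers measure 114 mm over their backs; the gripper's body (76 mm by 85 mm) begins 54 mm behind the grasp point. The pads swing forward as they close: fully open they stand 13 mm farther back than shut.
Start: joints at [-1.283, 0.053, 1.613, -0, 1.476, -0.119], TCP at [0.247, -0.574, 0.231] pointing down, gripper open.
Joint ranges: [-3.01, 3.01], [-1.01, 2.22], [0.06, 2.58], [-1.02, 4.17], [0.09, 2.62], [-3.14, 3.14]. Speed limits (rad/s): [2.57, 2.57, 3.14, 3.14, 3.14, 3.14].

## Interface

Orientations are given as a rotation vector (axis times angle).
In Python, from station import ctrl gives the robot as it stands. The module is installed in compiled form; this text tells all that it offers.
- The arm moves only by the shell command python3 -m creep 'ROWS' [FORCE]. ROWS is JSON, a list of rows, each a list of 5 numbers: the closure in counts, from 0 (fully open) to 255 (shut), then the shift along the tool's x, y, z in mm, then the turn about the tool's z in rad. A call has 1 to 12 rows; each row is the pose to reach, as a shift and turn from the pose commanded when the call began, along the tool's axes at that moment; what a row does not reach only later rows make up. A row lasts 1/12 s, in which the tool goes at most 41.7 mm and 7.16 degrees, less where a joint would pass 70% of its speed; a pose out of reach is approached as far as the arm can. A call with a gripper value outside its range is refused whole. The fingers move at their own pace and stop on an object; FORCE is the grip in N (left out, the last holds). Time passes only in rows, so rows that repeat a pose let the fingers close. It gives the time, the measured TCP pose, the force and the opening at its end, in the units of the state.
- ctrl.get_obs(): the state, without advancing time (a new reading comes with each control period).
- ctrl.get_image(name): name is "side" or "top" or "wrist"; returns the picture (400x640x3 uint8, red, green, blue); there is no depth.
- ctrl.calibration(name): a dict with "fx", "fy", "cx", "cy" (pixels), "R" (3x3) and "t" (3): a world point X has camera coordinates R X + t. Camera axes: x right, y down, z forward; pixel columns grow to the right and rows downward; lengths in m; the calibration is good to about 2 mm. A picture is of the moment at which its call begins: read the wrist's pose just before it. calibration takes no time and is no camera call; for the wrist camera it gives the pose at the moment of the call.
- ctrl.finish_job(): hands the job in, once; it reports no verdict.
Trained networks look in the newest picture that a camera, given by its name, has taken for a name from the list of things; names that differ only in an ending like _2 or _b are one class to them, and where a whole thing is asked for, a point or a joint stands for the part that bears it (a point fixed in the world has none). Each returns a list of dicts, best first, with "conf" (0 to 1); they miss things now and then, are a little off and sometimes report something else, mostly with a low value. They report only what shows in the picture. A call takes as long as a camera call. They do not tell look-alikes from the thing itself.
- ctrl.boxes_of(camera, label): "rect" ([left, top, width, height] in pixels, round what is visible of it).
- ctrl.outline_of(camera, label): "mask" (400x640 bool, what is visible of it) and "rect" ([left, top, width, height] in pixels, round what is visible of it).
The state is a dict: "t": time; "q": joint angles; "dq": joint speeds; "effort": joint torques, N m; "tool_pos": TCP position; "tool_rot": TCP orientation; "contact_force": force on the tool from outside, world axes, zero at the start; "wrist_torque": the same for the moment, N m; "opening": finger opening in m.
Only numpy, scipy, OpenCV 4.12 (cv2) and the standard library are available. Lean on these libraries where they do the work, as an engineer would, in place of code of your own. Each camera call takes 0.05 s, during which the arm holds its last target. There are 200 camera calls.

## Working session

There is one attempt and no reset: what is moved stays moved. The work goes in short steps, Python scripts to look and compute and a shell command to move; the robot and the scene stay as the last step left them, time stands still between calls to the robot, and variables do not carry over. Pictures are saved under pics/ and viewed, about 8 in all and at most 12, crops included, and the job is handed in when it is done.

```bash
mkdir -p pics; ls
python3 - <<'E'
from station import ctrl
import cv2,numpy as np
o=ctrl.get_obs();print({k:np.round(v,3) for k,v in o.items()},ctrl.grip_point_offset)
for c in("top","side"):
    im=ctrl.get_image(c);cv2.imwrite(f"pics/{c}0.png",im[:,:,::-1])
    k=ctrl.calibration(c);print(c,{a:np.round(b,3).tolist() for a,b in k.items()})
    for l in("station","peeled_half","skin_half","cup","flap"):
        print(l,[(b["rect"],round(b["conf"],2)) for b in ctrl.boxes_of(c,l)])
E
```

```text
pics
{'t': np.float64(0.0), 'q': array([-1.283,  0.053,  1.614,  0.   ,  1.476, -0.119]), 'dq': array([ 0.   ,  0.   , -0.001, -0.001,  0.   , -0.002]), 'effort': array([ 2.0000e-03, -3.9368e+01, -3.7018e+01, -0.0000e+00,  7.0000e-03,
        0.0000e+00]), 'tool_pos': array([ 0.247, -0.573,  0.23 ]), 'tool_rot': array([-3.075, -0.634,  0.   ]), 'contact_force': array([ 0.026, -1.204, -0.064]), 'wrist_torque': array([-0.009,  0.127,  0.007]), 'opening': np.float64(0.085)} 0.0187
top {'fx': 461.163, 'fy': 461.163, 'cx': 323.713, 'cy': 198.484, 'R': [[-0.026, -1.0, -0.006], [-0.995, 0.027, -0.094], [0.094, 0.003, -0.996]], 't': [0.008, 0.528, 1.255]}
station [([294.5, 102.1, 135.8, 153.4], 0.64), ([153.4, 245.9, 34.2, 74.7], 0.51)]
peeled_half [([261.9, 207.1, 18.9, 16.8], 0.81), ([263.6, 241.0, 18.6, 17.5], 0.79), ([329.7, 201.7, 18.8, 18.8], 0.78), ([371.9, 269.0, 18.9, 21.9], 0.57), ([266.6, 153.5, 21.7, 19.7], 0.49)]
skin_half [([358.9, 199.3, 16.6, 21.1], 0.75)]
cup []
flap [([314.5, 169.5, 66.8, 7.2], 0.8)]
side {'fx': 469.573, 'fy': 469.573, 'cx': 322.646, 'cy': 199.958, 'R': [[-0.898, -0.439, -0.019], [-0.308, 0.662, -0.684], [0.313, -0.608, -0.73]], 't': [0.444, 0.2, 1.398]}
station [([241.5, 134.3, 140.3, 106.8], 0.64)]
peeled_half [([296.2, 235.8, 15.0, 15.6], 0.78), ([258.0, 221.0, 16.1, 9.2], 0.76), ([324.8, 182.6, 10.0, 15.3], 0.72), ([390.7, 191.7, 7.9, 9.4], 0.63), ([324.5, 248.2, 18.1, 13.6], 0.58)]
skin_half [([335.7, 168.4, 15.5, 10.6], 0.44)]
cup [([206.6, 296.9, 18.9, 28.5], 0.74), ([340.4, 140.0, 14.0, 20.8], 0.52)]
flap [([295.5, 154.5, 19.4, 38.2], 0.66)]
```

Run:
```python
import cv2
a=cv2.imread("pics/top0.png")[90:290,220:460];cv2.imwrite("pics/c0.png",cv2.resize(a,(720,600),interpolation=cv2.INTER_CUBIC))
```

```text
(no output)
```

View pics/c0.png

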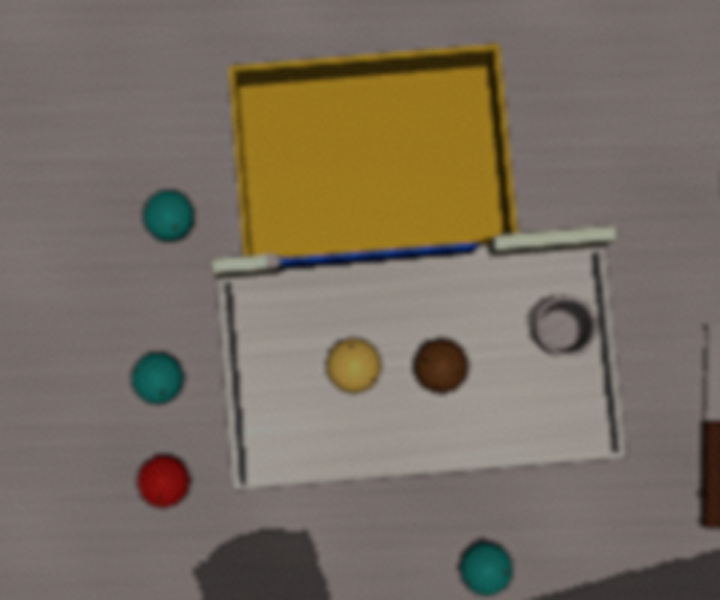

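View pics/side0.png

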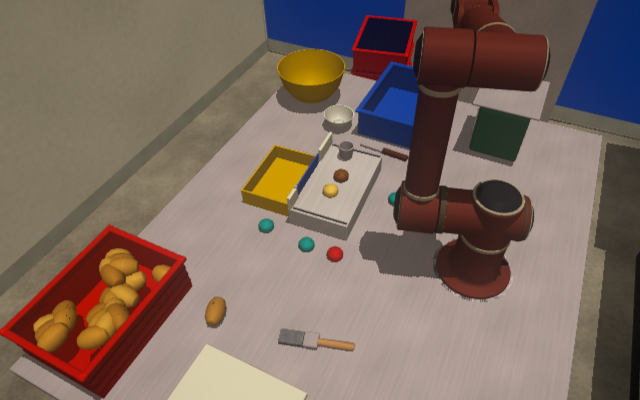

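```bash
cat > h.py <<'E'
from station import ctrl
import numpy as np
from scipy.optimize import least_squares
def proj(c,P):
    k=ctrl.calibration(c);p=np.atleast_2d(P)@np.array(k["R"]).T+k["t"]
    return np.c_[k["fx"]*p[:,0]/p[:,2]+k["cx"],k["fy"]*p[:,1]/p[:,2]+k["cy"]]
def ray(c,uv,z):
    k=ctrl.calibration(c);R=np.array(k["R"]);C=-R.T@k["t"]
    d=R.T@[(uv[0]-k["cx"])/k["fx"],(uv[1]-k["cy"])/k["fy"],1]
    return C+d*(z-C[2])/d[2]
def w(s,P):
    P=np.atleast_2d(P)/1000.;c,n=np.cos(s[2]),np.sin(s[2])
    return np.c_[s[0]+c*P[:,0]-n*P[:,1],s[1]+n*P[:,0]+c*P[:,1],P[:,2]]
def st(s,p):
    d=np.array(p[:2])-s[:2];c,n=np.cos(s[2]),np.sin(s[2])
    return 1000*np.array([c*d[0]+n*d[1],-n*d[0]+c*d[1]])
E
python3 - <<'E'
from h import *
P=[[-190,150,70],[-190,-200,70],[190,119,62],[190,-119,62],[-2,150,120],[-2,-200,120],[1,97,116],[1,-79,116]]
uv=np.array([[238,487],[622,455],[232,68],[498,46],[213,273],[615,240],[278,265],[478,250]])/3+[220,90]
f=lambda s:(proj("top",w(s,P))-uv).ravel()
r=least_squares(f,[.55,-.03,0],loss="soft_l1");s=r.x;print(s,np.round(r.fun.reshape(-1,2),1).tolist())
for n,b in(("peel",[329.7,201.7,18.8,18.8]),("skin",[358.9,199.3,16.6,21.1])):
    p=ray("top",(b[0]+b[2]/2,b[1]+b[3]/2),.082);print(n,p,st(s,p))
for n,b in(("peel",[324.8,182.6,10.0,15.3]),("peelcrop",[322,183,16,13]),("skin",[335.7,168.4,15.5,10.6])):
    p=ray("side",(b[0]+b[2]/2,b[1]+b[3]/2),.084);print("side",n,p,st(s,p))
print(st(s,ray("top",(220+560/3,90+325/3),.12)),"cup")
E
```

```text
[ 0.57817321 -0.07304481  0.05615728] [[-1.5, 0.8], [2.1, 0.6], [1.3, 0.5], [-1.0, 0.7], [-0.0, -0.5], [1.2, -0.7], [-1.2, -0.5], [-0.1, -1.1]]
peel [ 0.48794138 -0.04618035  0.082     ] [-88.58175064  31.8866187 ]
skin [ 0.48928394 -0.12051828  0.082     ] [-91.41372409 -42.40948543]
side peel [ 0.48463987 -0.03630173  0.084     ] [-91.32358906  41.93496691]
side peelcrop [ 0.48550598 -0.03962288  0.084     ] [-90.6452482   38.57044153]
side skin [ 0.47651291 -0.12492805  0.084     ] [-104.41212922  -46.09548898]
[ -72.63078558 -142.39015293] cup
```

Candidates in the top view: the pale dome at (338,211), the brown half at (367,212), turquoise at (276,161), (272,215) and (382,279), and red at (274,250). I choose the pale yellow one at (338,211), at station (-89, +35). The cup is at (407,198).

Plan: turn the jaws along the push direction and straddle the potato. The front finger opens the flap while the rear finger follows with the potato. There is 85 mm between the fingers, so the potato is not squeezed.

```bash
python3 -m creep '[[0,430,-391,0,-1.22],[0,430,-391,0,-1.22],[0,430,-391,0,-1.22],[0,430,-391,0,-1.22],[0,430,-391,0,-1.22],[0,430,-391,0,-1.22],[0,430,-391,0,-1.22],[0,430,-391,0,-1.22],[0,430,-391,0,-1.22],[0,430,-391,0,-1.22],[0,430,-391,0,-1.22],[0,430,-391,0,-1.22]]' 20
```

```text
t: 1.6
tool_pos: [0.4544, -0.1167, 0.2318]
tool_rot: [2.157, 2.282, 0.001]
contact_force: [0.4, -0.1, 0.6]
opening: 0.0856
```

```bash
python3 -m creep '[[0,35,18,0,0],[0,70,36,0,0],[0,70,36,0,0],[0,70,36,0,0]]'
python3 - <<'E'
from h import *
import cv2
o=ctrl.get_obs();print(o["tool_pos"],o["tool_rot"])
K=ctrl.calibration("wrist")
im=ctrl.get_image("wrist");cv2.imwrite("pics/w1.png",im[:,:,::-1])
s=np.array([.5782,-.0730,.0562])
for l in("peeled_half","skin_half","flap"):
    for b in ctrl.boxes_of("wrist",l):
        r=b["rect"];p=ray("wrist",(r[0]+r[2]/2,r[1]+r[3]/2),.082);print(l,round(b["conf"],2),np.round(r),np.round(p,4),np.round(st(s,p)))
print(-np.array(K["R"]).T@K["t"], st(s,o["tool_pos"]))
E
```

```text
t: 1.93
tool_pos: [0.4863, -0.0449, 0.2314]
tool_rot: [2.153, 2.287, -0.0]
contact_force: [-0.1, -0.2, -0.4]
opening: 0.0851
[ 0.48634704 -0.04490711  0.23141986] [ 2.15325362e+00  2.28744050e+00 -2.81190963e-04]
peeled_half 0.95 [293. 150.  59.  57.] [ 0.486  -0.0424  0.082 ] [-90.  36.]
peeled_half 0.91 [130. 235.  46.  49.] [ 0.3371 -0.1255  0.082 ] [-244.  -39.]
peeled_half 0.72 [468.   0.  59.  22.] [0.6081 0.0913 0.082 ] [ 39. 162.]
skin_half 0.8 [290. 239.  53.  50.] [ 0.4847 -0.1214  0.082 ] [-96. -43.]
flap 0.84 [421. 110.  44. 216.] [ 0.5918 -0.0723  0.082 ] [14. -0.]
[0.48206478 0.02746391 0.37502457] [-90.12995622  33.20796039]
```

View pics/w1.png

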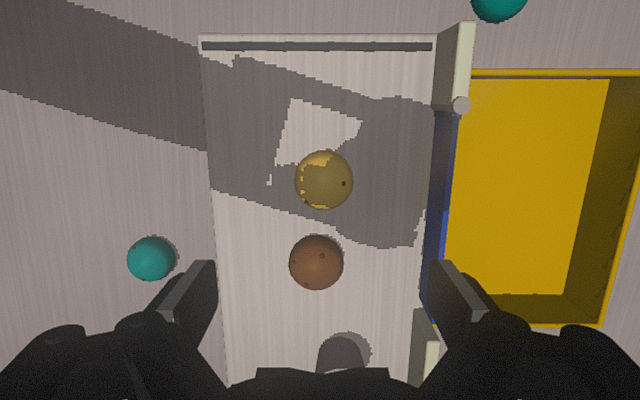

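Run:
```python
from h import *
from scipy.spatial.transform import Rotation as R
o=ctrl.get_obs();M=R.from_rotvec(o["tool_rot"]).as_matrix()
for z in(0,-.013,-.02):
    print(z,proj("wrist",[o["tool_pos"]+M@[x,y,z] for x in(-.011,.011) for y in(-.0425,.0425)]).round().tolist())
```

```text
0 [[228.0, 287.0], [416.0, 287.0], [224.0, 242.0], [420.0, 242.0]]
-0.013 [[220.0, 303.0], [424.0, 303.0], [216.0, 255.0], [429.0, 255.0]]
-0.02 [[216.0, 313.0], [429.0, 313.0], [211.0, 263.0], [434.0, 263.0]]
```

```bash
python3 -m creep '[[0,2.5,0,30,0],[0,2.5,0,60,0],[0,2.5,0,90,0],[0,2.5,0,120,0],[0,2.5,0,145,0],[0,2.5,0,155,0],[0,2.5,0,155,0],[0,2.5,0,155,0]]'; python3 -m creep '[[0,0,0,2,0],[0,0,0,2,0]]'; python3 -m creep '[[0,0,0,2,0],[0,0,0,2,0]]'; python3 -m creep '[[0,0,0,2,0],[0,0,0,2,0]]'
python3 - <<'E'
from h import *
import cv2
im=ctrl.get_image("wrist");cv2.imwrite("pics/w2.png",im[:,:,::-1])
E
```

```text
t: 2.8
tool_pos: [0.486, -0.0451, 0.0768]
tool_rot: [2.16, 2.281, 0.0]
contact_force: [0.3, -0.5, 0.4]
opening: 0.0857
t: 2.97
tool_pos: [0.4873, -0.0449, 0.0763]
tool_rot: [2.157, 2.28, 0.003]
contact_force: [0.5, 0.9, -0.8]
opening: 0.0853
t: 3.13
tool_pos: [0.4865, -0.0444, 0.0732]
tool_rot: [2.157, 2.282, 0.001]
contact_force: [0.1, -0.5, -0.6]
opening: 0.0856
t: 3.3
tool_pos: [0.4858, -0.0442, 0.0703]
tool_rot: [2.158, 2.283, 0.0]
contact_force: [-0.2, 0.3, -0.4]
opening: 0.0854
```

View pics/w2.png

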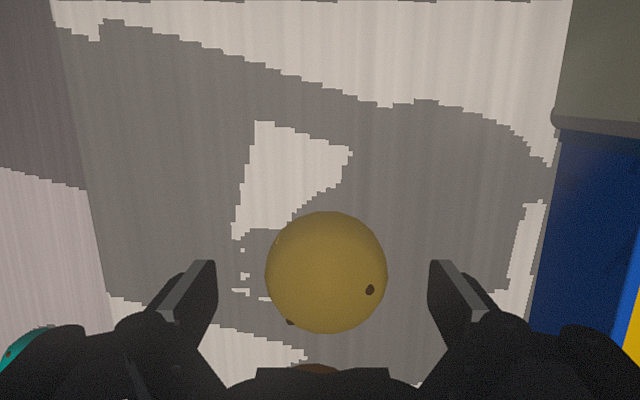

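```bash
python3 -m creep '[[0,3,0,2,0],[0,3,0,3,0],[0,3,0,3,0]]'; python3 -m creep '[[0,0,0,2,0],[0,0,0,2,0]]';  python3 -m creep '[[0,0,0,2,0],[0,0,0,2,0]]'
python3 - <<'E'
from h import *
import cv2
print(st(np.array([.5782,-.0730,.0562]),ctrl.get_obs()["tool_pos"]))
im=ctrl.get_image("side");cv2.imwrite("pics/s2.png",cv2.resize(im[130:260,230:420,::-1],(760,520),interpolation=2))
E
```

```text
t: 3.6
tool_pos: [0.4853, -0.041, 0.0669]
tool_rot: [-2.158, -2.283, 0.001]
contact_force: [-0.1, -0.6, 0.2]
opening: 0.0856
t: 3.77
tool_pos: [0.4854, -0.0412, 0.0649]
tool_rot: [-2.158, -2.282, 0.001]
contact_force: [-0.5, 0.3, -0.4]
opening: 0.0858
t: 3.93
tool_pos: [0.4854, -0.0413, 0.0629]
tool_rot: [-2.158, -2.282, 0.0]
contact_force: [-0.6, 0.9, 0.7]
opening: 0.0855
[-90.82967727  36.89173485]
```

View pics/s2.png

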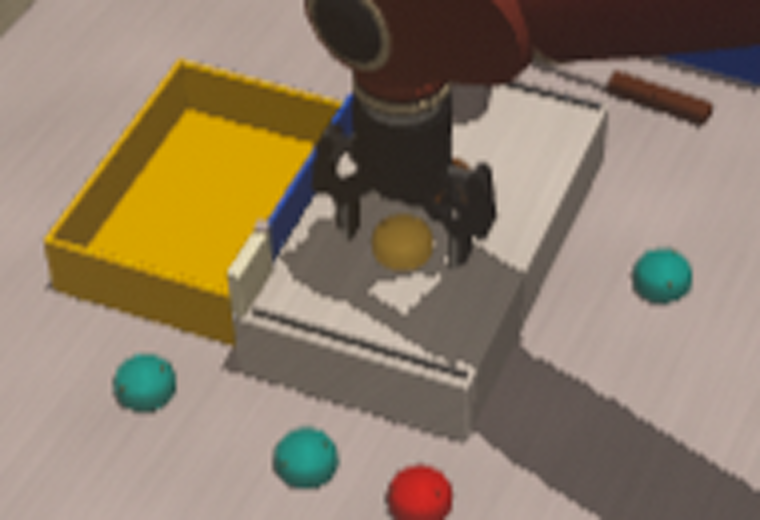

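```bash
python3 -m creep '[[0,0,5,0,0],[0,0,10,0,0],[0,0,15,0,0],[0,0,19,0,0],[0,0,23,0,0],[0,0,27,0,0],[0,0,31,0,0],[0,0,35,0,0],[0,0,39,0,0],[0,0,43,0,0],[0,0,47,0,0],[0,0,50,0,0]]'
python3 - <<'E'
from h import *
import cv2
print(st(np.array([.5782,-.0730,.0562]),ctrl.get_obs()["tool_pos"]))
a=ctrl.get_image("side")[140:240,235:385,::-1];b=ctrl.get_image("wrist")[:,:,::-1]
cv2.imwrite("pics/m3.png",np.hstack([cv2.resize(a,(400,267),interpolation=2),cv2.resize(b,(400,267))]))
E
```

```text
t: 4.98
tool_pos: [0.5358, -0.0381, 0.0634]
tool_rot: [-2.158, -2.283, -0.0]
contact_force: [-5.0, 1.8, 4.1]
opening: 0.0852
[-40.3347119   37.17905471]
```

View pics/m3.png

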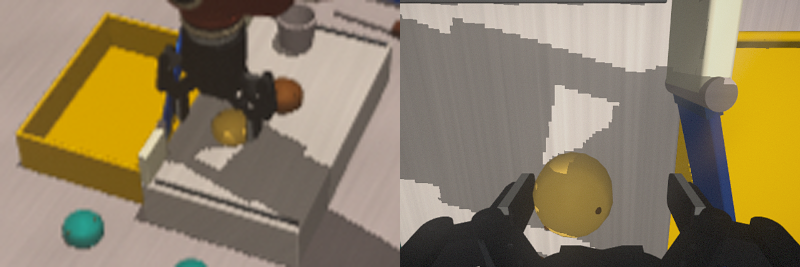

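The flap is opening on the front finger, and the potato (572,195 in the right picture) rides on the rear pad with a wide gap to the flap. I continue.

```bash
python3 -m creep '[[0,0,4,0,0],[0,0,8,0,0],[0,0,12,0,0],[0,0,16,0,0],[0,0,20,0,0],[0,0,24,0,0],[0,0,28,0,0],[0,0,32,0,0],[0,0,36,0,0],[0,0,40,0,0],[0,0,44,0,0],[0,0,48,0,0]]'
python3 - <<'E'
from h import *
import cv2
print(st(np.array([.5782,-.0730,.0562]),ctrl.get_obs()["tool_pos"]))
a=ctrl.get_image("side")[140:240,235:385,::-1];b=ctrl.get_image("wrist")[:,:,::-1]
cv2.imwrite("pics/m4.png",np.hstack([cv2.resize(a,(400,267),interpolation=2),cv2.resize(b,(400,267))]))
E
```

```text
t: 6.08
tool_pos: [0.5834, -0.0362, 0.0637]
tool_rot: [-2.159, -2.283, 0.002]
contact_force: [-5.8, -0.5, 5.4]
opening: 0.0852
[ 7.25266655 36.4895204 ]
```

View pics/m4.png

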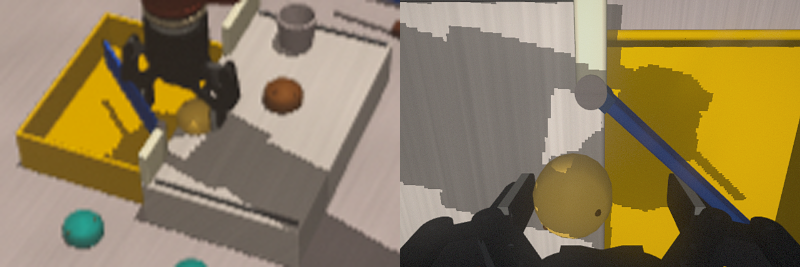

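The flap is open about 45° on the front finger, and the potato is at the doorway edge, well clear of it. I push it over.

```bash
python3 -m creep '[[0,0,4,0,0],[0,0,8,0,0],[0,0,12,0,0],[0,0,16,0,0],[0,0,20,0,0],[0,0,24,0,0],[0,0,28,0,0],[0,0,31,0,0],[0,0,34,0,0],[0,0,37,0,0],[0,0,37,0,0],[0,0,37,0,0]]'
python3 - <<'E'
from h import *
import cv2
print(st(np.array([.5782,-.0730,.0562]),ctrl.get_obs()["tool_pos"]))
a=ctrl.get_image("side")[140:240,235:385,::-1];b=ctrl.get_image("wrist")[:,:,::-1]
cv2.imwrite("pics/m5.png",np.hstack([cv2.resize(a,(400,267),interpolation=2),cv2.resize(b,(400,267))]))
E
```

```text
t: 7.18
tool_pos: [0.6205, -0.0342, 0.0638]
tool_rot: [2.158, 2.282, -0.001]
contact_force: [-5.4, 0.2, 4.7]
opening: 0.0851
[44.39843665 36.36602871]
```

View pics/m5.png

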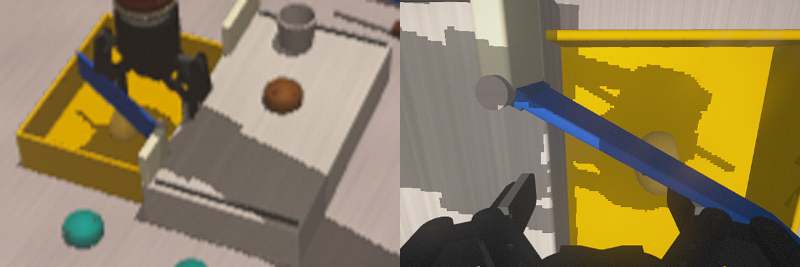

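The potato is in the bin (660,163 in the wrist picture). Next I draw back slowly so the flap closes on the finger, then lift.

```bash
python3 -m creep '[[0,0,-5,0,0],[0,0,-12,0,0],[0,0,-19,0,0],[0,0,-26,0,0],[0,0,-33,0,0],[0,0,-40,0,0],[0,0,-47,0,0],[0,0,-54,0,0],[0,0,-61,0,0],[0,0,-68,0,0],[0,0,-74,0,0],[0,0,-80,0,0]]'; python3 -m creep '[[0,0,-5,0,0],[0,0,-10,0,0],[0,0,-15,0,0],[0,0,-20,0,0],[0,0,-25,0,0],[0,0,-30,0,0],[0,0,-36,0,0],[0,0,-44,0,0],[0,0,-52,0,0],[0,0,-55,0,0],[0,0,-55,0,0]]'; python3 -m creep '[[0,0,0,-15,0],[0,0,0,-40,0],[0,0,0,-70,0],[0,0,0,-100,0],[0,0,0,-130,0],[0,0,0,-160,0],[0,0,-40,-160,0],[0,0,-80,-160,0],[0,0,-80,-160,0],[0,0,-80,-160,0],[0,0,-80,-160,0],[0,0,-80,-160,0]]'
python3 - <<'E'
from h import *
import cv2
a=ctrl.get_image("side")[140:240,235:385,::-1];b=ctrl.get_image("top")[90:290,220:460,::-1]
cv2.imwrite("pics/m6.png",np.hstack([cv2.resize(a,(400,360),interpolation=2),cv2.resize(b,(400,360),interpolation=2)]))
s=np.array([.5782,-.0730,.0562])
for l,z in(("peeled_half",.02),("skin_half",.082)):
    for b in ctrl.boxes_of("top",l):
        r=b["rect"];p=ray("top",(r[0]+r[2]/2,r[1]+r[3]/2),z);print(l,round(b["conf"],2),np.round(r),np.round(st(s,p)))
E
```

```text
t: 8.28
tool_pos: [0.5406, -0.0392, 0.0642]
tool_rot: [2.157, 2.28, 0.001]
contact_force: [-1.2, -5.6, 5.5]
opening: 0.0854
t: 9.2
tool_pos: [0.4846, -0.0411, 0.0629]
tool_rot: [-2.158, -2.282, 0.0]
contact_force: [-0.2, 0.4, 0.8]
opening: 0.0855
t: 10.2
tool_pos: [0.4067, -0.0459, 0.2236]
tool_rot: [2.158, 2.283, 0.0]
contact_force: [0.8, -0.3, 0.2]
opening: 0.0855
peeled_half 0.67 [328. 155.  14.  16.] [52. 30.]
peeled_half 0.55 [264. 242.  19.  14.] [-175.  220.]
peeled_half 0.52 [267. 155.  17.  14.] [ 67. 197.]
peeled_half 0.49 [262. 209.  20.  16.] [-86. 219.]
peeled_half 0.48 [373. 272.  20.  16.] [-284.  -74.]
skin_half 0.79 [358. 201.  20.  17.] [-91. -44.]
```

View pics/m6.png

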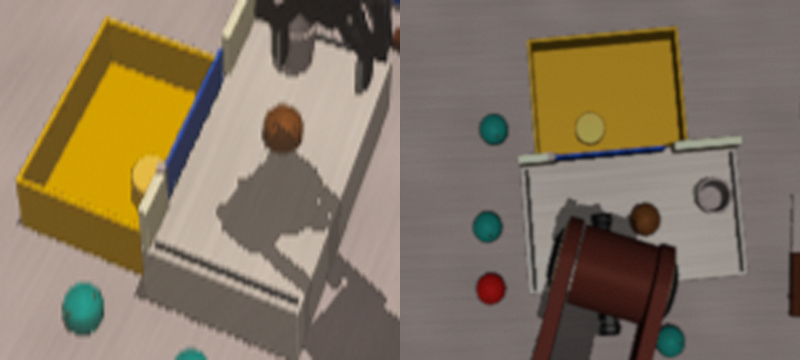

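The potato lies in the bin, the flap is shut, the brown half and the cup are unmoved, and the arm is clear at height.

```bash
python3 -c "
from station import ctrl
print(ctrl.finish_job())"
```

```text
the job is handed in; nothing more can be done
None
```

The peeled potato half is in the yellow bin, the flap is shut again, and I have handed the job in. It reported no verdict.

- **How it was done:** I set the open jaws along the push direction, one finger on each side of the potato. The front finger opened the flap to well past 45°. The rear finger slid the potato along the deck and over the edge, with a clear gap to the flap in every picture. I then drew back so the flap closed against the finger, lifted, and moved away. The clock stood at about 10 s of the 38 s allowed.
- **Order of contact:** the rear finger should have moved the potato about 17 mm before the front finger touched the flap. That was unavoidable, because at the start the flap and the back of the potato were farther apart than the open gripper spans. The potato was still far from the flap then.
- **Last checks:** the top view puts the potato at about station (52, 30) mm on the bin floor, and the flap looks shut in both views. The brown half was at (-91, -44) mm against (-91, -42) mm before, within measuring error, and the cup looks unmoved. The gripper was in free air at 0.22 m height, touching nothing. Tool force read 8 N or less at every step.
- **Not checked:** I did not look again at the brush, whole potato, knife or bowl, but the arm stayed well above the table except over the deck and bin.

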